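# Open the deep fryer past its steam-safety catch

### The job

Open the cold, empty deep fryer so that its basket can be washed. Press the black paddle at the front so that the lid pops up to its narrow steam-vent gap, push in the red safety tongue that comes up at the front so that the lid springs free, then swing the lid right back until it rests open on its stop, without throwing it back and without disturbing the things around.

Things in the scene. Friction and masses are not known exactly. Their poses are not given: they have to be found in the camera images.
- fryer: steel deep fryer with a cream lid, 257 mm deep over the paddle (x), 272 wide over its side grips (y), 152 high to the lid's top; fixed. Origin: centre of the underside; x points from the front (dial, paddle, tongue; towards the robot) to the hinged back, y to its left, z up. Its front 47 mm is a console with a flat top 108 mm above the worktop; behind it the open pot, rim 124 mm up
- paddle (a point): on the middle line of the top of the black ribbed release paddle, 48 mm in front of the lid; the paddle is 50 mm deep (x), ends 19 mm before this point and has its steel hook 26 mm behind it, 64 wide (y), 6 thick, 45 mm right of the fryer's middle, 127 mm above the worktop. Press it straight down here by about 10 to 12 mm (2 N at first, 5 to 10 N at the end); it springs back
- latch (a joint): turn of the release paddle: 0 at rest, its hook lets the lid go at about 0.3, stop at 0.38 rad
- tongue (a point): on the front face of the red safety tongue, 11 mm below its top edge: a smooth upright plate 36 mm wide (y), 6 thick, carried by the lid 60 mm left of the middle, 25 mm in front of the lid's front edge. Lid shut: it is sunk in a pocket of the console, its dark top edge flush. Lid at the vent gap: 23 mm of it stand above the console, to be pushed level towards the fryer's back (+x)
- catch (a joint): travel of the safety tongue, m: 0 at rest, grows as it is pushed in; its hook, under the console's top, lets the lid go at about 0.007, stop at 0.015. It takes 1 to 3 N and springs back, but once the lid has sprung up past the catch it stays free
- lid_edge (a point): middle of the lower front edge of the cream lid, 180 mm in front of the hinge line and 4 mm below it when shut; the lid is 234 mm wide (y) and 20 thick at this edge, and can be pushed up from below once it is free; only the tongue hangs below it (by 71 mm, left of the middle)
- lid_handle (a point): middle of the black bar handle on top of the lid: a round bar 12 mm thick, 80 mm long along y, its centre line 38 mm above the lid's top and 115 mm in front of the hinge line
- lid_hinge (a point): middle of the lid's hinge line, at the back of the fryer 130 mm above the worktop, parallel to the fryer's y; it does not move with the lid
- lid (a joint): angle of the lid, rad: 0 shut; about 0.11 at the vent gap (edge 20 mm up), held there by the tongue; about 0.33 (edge 58 mm up), where a spring carries it once freed. From there it is swung by hand (0.42 kg, soft damper, about 3 N at the edge). Let go before about 1.5 it sinks back to 0.33; beyond that it falls slowly onto its stop at 1.8 and stays
- mug: white mug, 92 mm across and 95 mm high, right of the fryer; bystander. Origin: centre of its underside
- honey_jar: honey jar with a grey cap, 66 mm across and 102 mm high, left of the fryer; bystander. Origin: centre of its underside
- pepper_mill: pepper mill with a grey top, 44 mm across and 90 mm high, left of the fryer; bystander. Origin: centre of its underside

How it is judged:
On the way, in this order (a step that is already met when the one before it is completed fails the run):
1. the paddle has let the lid go and the lid stands at the vent gap, held by the safety tongue (value of joint lid between 0.07 and 0.18 rad), for 0.2 s.
2. the tongue has been pushed in and the lid is free of the safety catch (value of joint lid above 0.24 rad), for 0.2 s.
At the end, for the whole second after the job is handed in: the lid stands right back, opened by more than 1.6 rad (92 degrees), and is at rest there by itself (value of joint lid above 1.6 rad and velocity of joint lid between -0.1 and 0.1 rad/s); the robot touches nothing.
It fails at once if the lid is thrown back hard (faster than 4 rad/s) (velocity of joint lid above 4 rad/s).
It fails at once if a bystander is pushed more than 40 mm away or knocked over (distance of any of mug, honey_jar, pepper_mill from where it was at the start of the episode above 0.04 m or angle between any of mug, honey_jar, pepper_mill's own z axis and vertical above 0.4 rad).
It also fails if it takes over 54 s, if anything falls off the work surface, if the arm or the gripper's body presses on something with over 40 N, if the wrist force passes 120 N, or if a joint passes its speed limit or range.

### The arm

A 6-joint arm with a two-finger parallel gripper is mounted at the origin on a cart in front of the work surface, level with it; the furniture and walls round the work are solid. World frame = base frame: x ahead of the robot, y to its left, z up, the work surface at z = 0. Lengths are in m, angles in rad, forces in N, time in s.
With the tool pointing down it reaches from about 0.275 to 0.75 m from the base axis. Payload 10.2 kg.
Tool frame: the origin (TCP) lies between the finger pads; the fingertips stand 17 mm ahead of it and the grasp point (between the pads) lies 2 mm behind it (tip_extent is the distance from the TCP to the fingertips, in m); z points along the fingers, y is the line along which they close (so a half turn about z gives the same grasp; the last joint's range is limited). The gripper opens to 88 mm and grips with 3 to 60 N. Pads are 18 mm wide; open, the fingers measure 123 mm over their backs; the gripper's body (75 mm by 187 mm) begins 45 mm behind the grasp point.
Start: joints at [0.89, 0.313, 1.498, -0, 1.331, -0.223], TCP at [0.232, 0.471, 0.256] pointing down, gripper open.
Joint ranges: [-2.94, 2.94], [-0.97, 2.17], [0.19, 2.56], [-1.23, 4.37], [0.02, 3.11], [-2.88, 2.88]. Speed limits (rad/s): [2.39, 2.39, 3.01, 3.14, 3.14, 3.14].

### API

Orientations are given as a 3x3 rotation matrix whose columns are the frame's x, y, z axes.
In Python, from rig import read_state, get_image, finish_job, tip_extent gives the robot as it stands.
- The arm moves only by the tool send_rows, never from a script. Its argument "plan" is a list of rows, each a list of 7 numbers: the shift along the world's x, y, z in cm, then the turn, a rotation vector about the world's x, y, z in degrees, then the gripper's target within -1 to 1 (fully open at 1, half-way at 0, shut at -1). A call has 1 to 8 rows; each row shifts and turns the commanded pose from where the row before left it; what a row does not reach is not made up. A row lasts 1/8 s, in which the tool goes at most 62.5 mm and 10.7 degrees, less where a joint would pass 70% of its speed; a pose out of reach is approached as far as the arm can. A call with a gripper value outside its range is refused whole. The fingers move at their own pace and stop on an object; "grip_force" is the grip in N (left out, the last holds). Time passes only in rows, so rows that do not move let the fingers close. It gives the time, the measured TCP pose, the force, the opening and the grip force at its end, in the units of the state.
- read_state(): the state, without advancing time (a new reading comes with each control period).
- get_image(name): name is "scene" or "top" or "wrist"; returns a dict with "image" (384x512x3 uint8, red, green, blue), "fx", "fy", "cx", "cy" (pixels), "world_from_camera" (4x4, takes a point from camera to world coordinates). Camera axes: x right, y up, looking along -z (the intrinsics and any distortion apply to the point x, -y, -z); pixel columns grow to the right and rows downward; lengths in m; the calibration is good to about 2 mm. A picture is of the moment at which its call begins. There is no depth.
- finish_job(): hands the job in; it is judged then, once.
The state is a dict: "time_s": time; "qpos": joint angles; "joint_velocities": joint speeds; "joint_torque": joint torques, N m; "tool_pos": TCP position; "ee_rot": TCP orientation; "contact_force": force on the tool from outside, world axes, zero at the start; "moment": the same for the moment, N m; "width": opening from 0.0 (shut) to 1.0 (fully open); "grip_force": force on a finger pad.
Only numpy, scipy, OpenCV 4.12 (cv2) and the standard library are available. Lean on these libraries where they do the work, as an engineer would, in place of code of your own. Each camera call takes 0.05 s, during which the arm holds its last target. There are 200 camera calls.

## Working session

There is one attempt and no reset: what is moved stays moved. The work goes in short steps, Python scripts to look and compute and a tool call to move; the robot and the scene stay as the last step left them, time stands still between calls to the robot, and variables do not carry over. Pictures are saved under pics/ and viewed, at most 10 in all, crops included, and the job is handed in when it is done.

Besides the shell and the picture viewer there is one more tool, called by a JSON object that holds its "name" and its "arguments". send_rows: Moves the arm, as the interface text tells. Its arguments: {"type":"object","properties":{"plan":{"type":"array"},"grip_force":{"type":"number"}},"required":["plan"]}

```bash
mkdir -p pics
cat > h.py <<'E'
import numpy as np, cv2
from rig import *
def snap(n,f):
    d=get_image(n); cv2.imwrite('pics/'+f,d['image'][:,:,::-1]); np.savez('pics/'+f+'.npz',**{k:d[k] for k in d}); return d
def ray(d,u,v):
    T=np.array(d['world_from_camera']); r=np.array([(u-d['cx'])/d['fx'],-(v-d['cy'])/d['fy'],-1.])
    return T[:3,3],T[:3,:3]@r
def onz(d,u,v,z):
    o,r=ray(d,u,v); return o+r*(z-o[2])/r[2]
def proj(d,p):
    T=np.array(d['world_from_camera']); q=T[:3,:3].T@(np.array(p)-T[:3,3])
    return d['cx']+d['fx']*q[0]/-q[2], d['cy']-d['fy']*q[1]/-q[2]
E
python3 - <<'E'
from h import *
a=snap('scene','s1.png');b=snap('top','t1.png')
print([k for k in a]);print(a['world_from_camera'],b['world_from_camera'])
s=read_state();print(s['ee_rot'],tip_extent,s['time_s'],s['contact_force'])
E
```

```text
['image', 'fx', 'fy', 'cx', 'cy', 'world_from_camera']
[[-0.03106308 -0.52463925  0.85075774  1.66975177]
 [ 0.99921526  0.00462819  0.03933768  0.09982028]
 [-0.02457556  0.85131207  0.52408378  0.79393742]
 [ 0.          0.          0.          1.        ]] [[-0.02077327  0.99152455 -0.12824798  0.40175347]
 [-0.99725017 -0.02967665 -0.06790733 -0.03344347]
 [-0.07113775  0.12648466  0.9894145   1.32263076]
 [ 0.          0.          0.          1.        ]]
[[-8.97049752e-01  4.41929040e-01 -6.82395956e-04]
 [ 4.41929507e-01  8.97049364e-01 -8.65452092e-04]
 [ 2.29674446e-04 -1.07792449e-03 -9.99999393e-01]] 0.017 0.1 [-0.06708651  0.58467258  0.61305849]
```

View pics/s1.png

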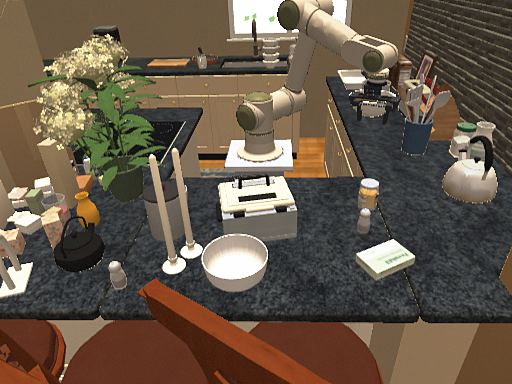

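View pics/t1.png

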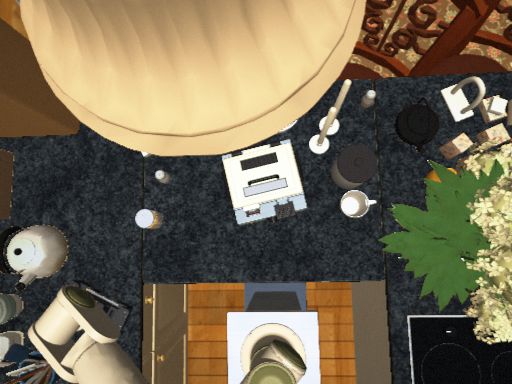

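The top view shows the fryer at about (263,182) px, front facing the robot (down) with a slight yaw. The mug is at (354,204), the jar at (148,218) and the mill at (162,176). I'll zoom in on the fryer.

Run:
```python
import cv2
i=cv2.imread('pics/t1.png')[135:230,210:320]; cv2.imwrite('pics/t1c.png',cv2.resize(i,None,fx=6,fy=6,interpolation=cv2.INTER_CUBIC))
```

```text
(no output)
```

View pics/t1c.png

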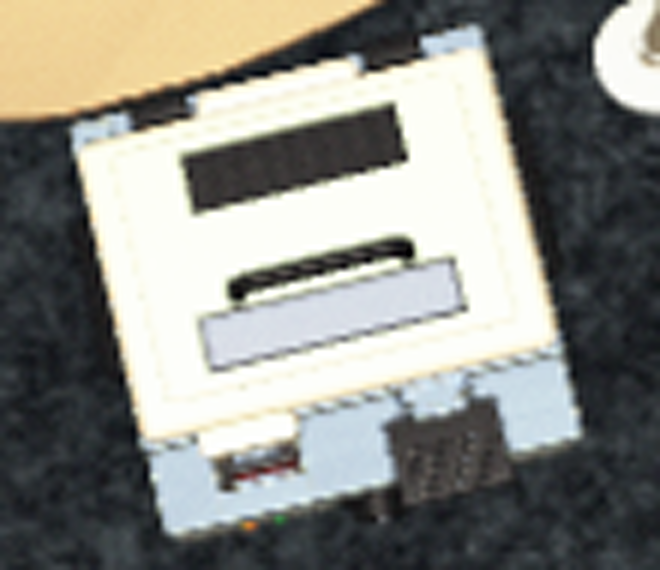

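The crop shows the console's front corners at (170,535) and (580,435), the paddle's corners at (403,505), (512,478), (497,398) and (388,422), and the tongue near (260,468).

Run:
```python
from h import *
d=np.load('pics/t1.png.npz'); f=lambda u,v,z:onz(d,210+u/6-.42,135+v/6-.42,z)
for n,u,v,z in [('cFL',168,536,.108),('cFR',581,436,.108),('pFL',403,505,.127),('pFR',512,478,.127),('pBR',497,398,.127),('pBL',388,422,.127),('tongueL',228,485,.108),('tongueR',298,468,.108),('lidFL',145,438,.14),('lidFR',557,345,.14),('lidBL',75,150,.145),('lidBR',485,55,.145)]:
    print(n,f(u,v,z).round(4))
a,b=f(168,536,.108),f(581,436,.108); e=a-b; print(np.linalg.norm(e),np.degrees(np.arctan2(-e[0],e[1])))
for n,u,v,z in [('mug',354,204,.095),('jar',148,218,.102),('mill',162,176,.09)]: print(n,onz(d,u,v,z))
```

```text
cFL [0.4583 0.1034 0.108 ]
cFR [ 0.5082 -0.1281  0.108 ]
pFL [ 0.4713 -0.0284  0.127 ]
pFR [ 0.4846 -0.0883  0.127 ]
pBR [ 0.5288 -0.0817  0.127 ]
pBL [ 0.5172 -0.0215  0.127 ]
tongueL [0.486  0.0692 0.108 ]
tongueR [0.4945 0.0297 0.108 ]
lidFL [0.5108 0.1117 0.14  ]
lidFR [ 0.5554 -0.1147  0.14  ]
lidBL [0.6724 0.148  0.145 ]
lidBR [ 0.7176 -0.081   0.145 ]
0.23689921352355103 12.16009521069728
mug [ 0.51595542 -0.28734115  0.095     ]
jar [0.48635765 0.41399002 0.102     ]
mill [0.63386111 0.37040818 0.09      ]
```

{"name": "send_rows", "arguments": {"plan": [[2,-4,1,0,0,3,-1],[2,-4,1,0,0,3,-1],[2,-4,0,0,0,3,-1],[2,-4,0,0,0,3,-1],[2,-4,0,0,0,3,-1],[2,-4,0,0,0,3,-1],[2,-4,0,0,0,3,-1],[2,-4,0,0,0,3,-1]]}}

```text
time_s: 1.1
tool_pos: [0.3924, 0.1496, 0.2756]
ee_rot: [[-0.999, 0.037, -0.0], [0.037, 0.999, 0.0], [0.0, 0.0, -1.0]]
contact_force: [1.0, 1.0, -1.2]
width: 0.116
grip_force: 0.0
```

{"name": "send_rows", "arguments": {"plan": [[2,-4,-1,0,0,3,-1],[2,-4,-1,0,0,3,-1],[2,-4,-1,0,0,3,-1],[2,-4,-1,0,0,3,-1],[2.5,-4.5,-1,0,0,2,-1],[0,0,0,0,0,0,-1]]}}

```text
time_s: 1.85
tool_pos: [0.4975, -0.0563, 0.2244]
ee_rot: [[-0.98, -0.201, -0.002], [-0.201, 0.98, 0.001], [0.002, 0.001, -1.0]]
contact_force: [-0.5, 0.4, 0.5]
width: 0.006
grip_force: 0.0
```

Run:
```python
from h import *
d=snap('wrist','w1.png');s=read_state();print(s['time_s'],s['tool_pos'],s['ee_rot'],s['contact_force'],s['width'])
for p in [(.497,-.0545,.127),(.491,.05,.108),(.458,.103,.108),(.508,-.128,.108)]: print(proj(d,p))
```

```text
1.9 [ 0.49693947 -0.05479183  0.22489577] [[-9.79395980e-01 -2.01941604e-01 -1.76161416e-03]
 [-2.01943199e-01  9.79396926e-01  7.78421686e-04]
 [ 1.56812377e-03  1.11812907e-03 -9.99998145e-01]] [0.09594323 0.9308876  0.34506439] 0.006074659604447008
(np.float64(263.8790230308295), np.float64(195.809747412684))
(np.float64(388.5238191427921), np.float64(206.85988392844922))
(np.float64(463.60626400536114), np.float64(181.53942182962822))
(np.float64(172.3572912443787), np.float64(184.35361297238475))
```

View pics/w1.png

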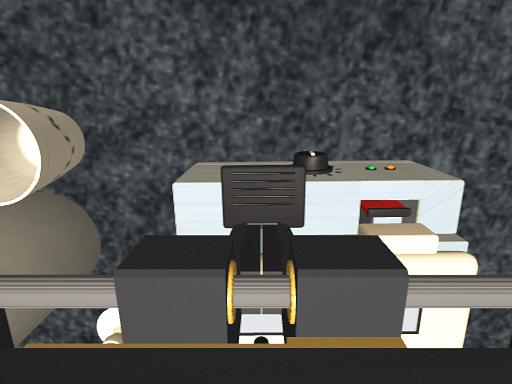

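The wrist view shows the paddle at columns 221–305, rows 165–228, matching my projected point (264,196). The tongue's top edge is at about (386,208), which also agrees, so I'll press now.

{"name": "send_rows", "arguments": {"plan": [[0,0,-3.5,0,0,0,-1],[0,0,-3,0,0,0,-1],[0,0,-1.3,0,0,0,-1],[0,0,-0.5,0,0,0,-1],[0,0,-0.4,0,0,0,-1],[0,0,-0.3,0,0,0,-1],[0,0,-0.2,0,0,0,-1],[0,0,0,0,0,0,-1]]}}

```text
time_s: 2.9
tool_pos: [0.4947, -0.054, 0.1346]
ee_rot: [[-0.979, -0.205, -0.007], [-0.205, 0.979, -0.001], [0.007, 0.001, -1.0]]
contact_force: [-17.9, -3.6, 11.5]
width: 0.003
grip_force: 8.8
```

Run:
```python
from h import *
b=snap('top','t2.png');a=snap('scene','s2.png');s=read_state();print(s['time_s'],s['tool_pos'],s['contact_force'])
x=cv2.resize(a['image'][160:250,190:320],None,fx=5,fy=5,interpolation=2)
cv2.imwrite('pics/m2.png',x[:,:,::-1])
```

```text
3.0 [ 0.49470582 -0.05391445  0.13466937] [-18.17678795  -2.94823465  11.86677952]
```

View pics/m2.png

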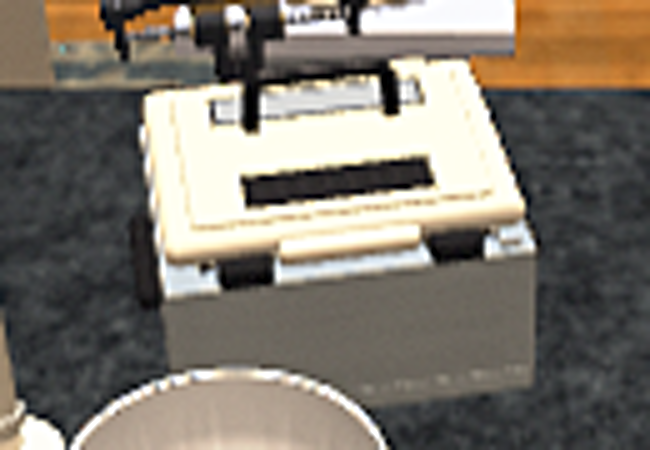

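The scene view is from behind: the lid may be slightly up, but I can't tell. The -18 N in x suggests something is pushing the fingers, so I'll retract straight up and look.

{"name": "send_rows", "arguments": {"plan": [[-0.3,0,0.5,0,0,0,-1],[0,0,2,0,0,0,-1],[0,0,4,0,0,0,-1],[0,0,3,0,0,0,-1],[0,0,0,0,0,0,-1]]}}

```text
time_s: 3.62
tool_pos: [0.4949, -0.054, 0.2314]
ee_rot: [[-0.979, -0.204, 0.005], [-0.204, 0.979, -0.002], [-0.005, -0.003, -1.0]]
contact_force: [-0.5, -0.0, -0.4]
width: 0.008
grip_force: 0.0
```

Run:
```python
from h import *
w=snap('wrist','w3.png');s=read_state();print(s['time_s'],s['tool_pos'],s['contact_force'])
for p in [(.497,-.0545,.127),(.491,.05,.131),(.491,.05,.108),(.494,.035,.131)]: print(proj(w,p))
```

```text
3.675 [ 0.49425597 -0.05384058  0.22965601] [ 0.05185764  0.17005885 -1.92083281]
(np.float64(260.7212712925567), np.float64(194.8315856976744))
(np.float64(393.3418769704252), np.float64(215.57452730810405))
(np.float64(382.37849659832153), np.float64(206.04027449548377))
(np.float64(373.7343053688851), np.float64(215.37658699022))
```

View pics/w3.png

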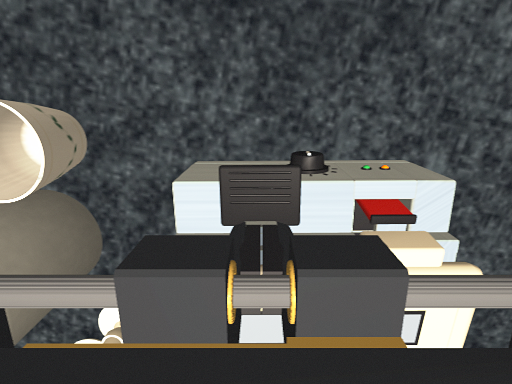

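The wrist view now shows the red tongue standing up, its top edge at row 215, columns 366–415. That matches z = 0.131, so the vent gap is reached. Next I'll tilt the tool 45° and come in front of the tongue.

{"name": "send_rows", "arguments": {"plan": [[-0.8,1.9,0,1.9,-8.8,0,-1],[-0.8,1.9,0,1.9,-8.8,0,-1],[-0.8,1.9,0,1.9,-8.8,0,-1],[-0.8,1.9,0,1.9,-8.8,0,-1],[-0.8,1.9,0,1.9,-8.8,0,-1],[0,0,-5,0,0,0,-1],[0,0,-4,0,0,0,-1],[0,0,0,0,0,0,-1]]}}

```text
time_s: 4.68
tool_pos: [0.4616, 0.0591, 0.1745]
ee_rot: [[-0.749, -0.189, 0.635], [-0.141, 0.982, 0.125], [-0.647, 0.004, -0.763]]
contact_force: [0.7, -0.6, -0.1]
width: 0.001
grip_force: 0.0
```

{"name": "send_rows", "arguments": {"plan": [[-0.9,-1.9,0,1,-5,0,-1],[0,0,-2,0,0,0,-1],[0,0,-2,0,0,0,-1],[0,0,0,0,0,0,-1]]}}

```text
time_s: 5.18
tool_pos: [0.4592, 0.0626, 0.1803]
ee_rot: [[-0.735, -0.161, 0.658], [-0.121, 0.987, 0.106], [-0.667, -0.002, -0.745]]
contact_force: [-0.3, -0.0, -0.8]
width: 0.009
grip_force: 0.0
```

Run:
```python
from h import *
s=read_state();print(np.round(s['qpos'],3),s['tool_pos'],s['joint_velocities'])
```

```text
[-0.262  0.022  2.255  1.009  0.328 -2.88 ] [0.45915452 0.06263523 0.18034253] [-0.01319157 -0.01931235 -0.00892495 -0.00571428  0.01556314 -0.0001638 ]
```

Joint 6 is at its limit, close to the wrist singularity. A half turn about the tool axis gives an equivalent tip and frees it, so I'll rise and turn.

{"name": "send_rows", "arguments": {"plan": [[-1,-1,4,6.6,1.1,-7.4,-1],[0,0,2,6.6,1.1,-7.4,-1],[0,0,0,6.6,1.1,-7.4,-1],[0,0,0,6.6,1.1,-7.4,-1],[0,0,0,6.6,1.1,-7.4,-1],[0,0,0,6.6,1.1,-7.4,-1],[0,0,0,6.6,1.1,-7.4,-1],[0,0,0,6.6,1.1,-7.4,-1]]}}

```text
time_s: 6.18
tool_pos: [0.454, 0.0563, 0.2282]
ee_rot: [[-0.331, 0.673, 0.662], [0.93, 0.35, 0.109], [-0.159, 0.652, -0.742]]
contact_force: [0.0, -0.2, -0.4]
width: 0.005
grip_force: 0.0
```

{"name": "send_rows", "arguments": {"plan": [[0,0,0,6.6,1.1,-7.4,-1],[0,0,0,6.6,1.1,-7.4,-1],[0,0,0,6.6,1.1,-7.4,-1],[0,0,0,6.6,1.1,-7.4,-1],[0,0,0,6.6,1.1,-7.4,-1],[0,0,0,6.6,1.1,-7.4,-1],[0,0,0,6.6,1.1,-7.4,-1],[0,0,0,6.6,1.1,-7.4,-1]]}}

```text
time_s: 7.18
tool_pos: [0.454, 0.0563, 0.2282]
ee_rot: [[0.605, 0.446, 0.66], [0.51, -0.853, 0.109], [0.611, 0.27, -0.744]]
contact_force: [-0.1, -0.3, -0.0]
width: 0.004
grip_force: 0.0
```

```bash
cat > st.py <<'E'
from h import *
s=read_state();R=np.array(s['ee_rot']);c,n=np.cos(np.radians(12)),np.sin(np.radians(12))
F=np.array([[c,-n,0],[n,c,0],[0,0,1]])
print(s['time_s'],np.round(s['qpos'],2),np.round(s['tool_pos'],4),'fryer-axes R:\n',(F.T@R).round(3))
# rotvec to wanted tilt (deg from down), x-axis half-turned sense
from scipy.spatial.transform import Rotation as Ro
import sys
if len(sys.argv)>1:
    t=np.radians(float(sys.argv[1])); z=np.array([np.sin(t),0,-np.cos(t)])
    y=np.array([0,1.,0])*np.sign((F.T@R)[1,1]); W=F@np.c_[np.cross(y,z),y,z]
    print('rotvec',np.degrees(Ro.from_matrix(W@R.T).as_rotvec()).round(1))
E
python3 st.py 45
```

```text
7.175 [-0.29 -0.09  2.2   0.73  0.46  0.13] [0.454  0.0563 0.2282] fryer-axes R:
 [[ 0.698  0.259  0.668]
 [ 0.373 -0.927 -0.03 ]
 [ 0.611  0.27  -0.744]]
rotvec [ 16.7   0.1 -14.7]
```

```bash
python3 st.py 30
```

```text
7.175 [-0.29 -0.09  2.2   0.73  0.46  0.13] [0.454  0.0563 0.2282] fryer-axes R:
 [[ 0.698  0.259  0.668]
 [ 0.373 -0.927 -0.03 ]
 [ 0.611  0.27  -0.744]]
rotvec [ 11.6  14.2 -16.7]
```

{"name": "send_rows", "arguments": {"plan": [[0,0,0,3.9,4.7,-5.6,-1],[0,0,0,3.9,4.7,-5.6,-1],[0,-0.8,0,3.9,4.7,-5.6,-1],[0,-0.8,-2,0,0,0,-1],[0,0,-2,0,0,0,-1],[0,0,0,0,0,0,-1]]}}

```text
time_s: 7.92
tool_pos: [0.4535, 0.0406, 0.1873]
ee_rot: [[0.841, 0.221, 0.494], [0.194, -0.975, 0.105], [0.505, 0.008, -0.863]]
contact_force: [-1.1, -0.7, 0.3]
width: -0.001
grip_force: 0.0
```

```bash
python3 st.py 30
```

```text
7.925 [-0.3   0.02  2.14  0.48  0.56  0.69] [0.4535 0.0406 0.1873] fryer-axes R:
 [[ 0.863  0.013  0.505]
 [ 0.015 -1.     0.   ]
 [ 0.505  0.008 -0.863]]
rotvec [ 0.4  0.4 -0.8]
```

{"name": "send_rows", "arguments": {"plan": [[0,0,-3,0,0,0,-1],[0,0,-2.6,0,0,0,-1],[0,0,0,0,0,0,-1],[0.8,0.2,0,0,0,0,-1],[0.8,0.2,0,0,0,0,-1]]}}

```text
time_s: 8.55
tool_pos: [0.4714, 0.0445, 0.134]
ee_rot: [[0.838, 0.221, 0.499], [0.195, -0.975, 0.104], [0.51, 0.011, -0.86]]
contact_force: [-1.0, 0.1, 0.1]
width: 0.005
grip_force: 0.0
```

{"name": "send_rows", "arguments": {"plan": [[0.4,0.1,-0.2,0,0,0,-1],[0.4,0.1,0,0,0,0,-1],[0.3,0.1,0,0,0,0,-1]]}}

```text
time_s: 8.93
tool_pos: [0.4812, 0.0475, 0.1306]
ee_rot: [[0.839, 0.221, 0.497], [0.195, -0.975, 0.104], [0.508, 0.009, -0.861]]
contact_force: [-2.2, -0.8, 0.1]
width: 0.007
grip_force: 0.6
```

{"name": "send_rows", "arguments": {"plan": [[0.3,0.1,0,0,0,0,-1],[0.3,0.1,0,0,0,0,-1],[0,0,0,0,0,0,-1]]}}

```text
time_s: 9.3
tool_pos: [0.4854, 0.0495, 0.1292]
ee_rot: [[0.841, 0.222, 0.493], [0.195, -0.975, 0.105], [0.504, 0.008, -0.863]]
contact_force: [-14.5, -8.3, 2.6]
width: 0.007
grip_force: 8.1
```

Run:
```python
from h import *
a=snap('scene','s4.png');s=read_state();print(s['time_s'],s['tool_pos'],s['contact_force'])
x=np.hstack([cv2.imread('pics/s2.png')[150:250,195:320],a['image'][150:250,195:320,::-1]])
cv2.imwrite('pics/m4.png',cv2.resize(x,None,fx=3,fy=3,interpolation=2))
```

```text
9.35 [0.48541838 0.0494438  0.12927961] [-15.21255802  -7.69954298   2.86890879]
```

View pics/m4.png

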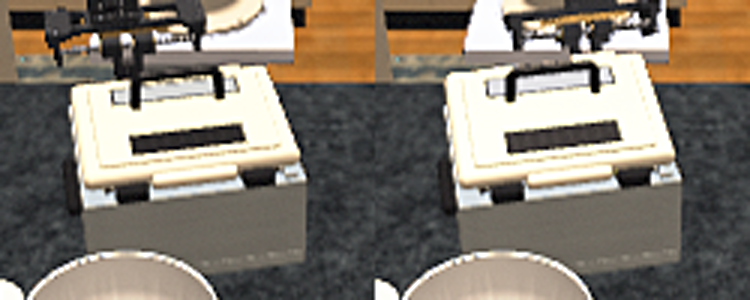

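The lid on the right looks a little higher than on the left. The tongue is probably at its stop and friction holds it, so I'll ease off gently.

{"name": "send_rows", "arguments": {"plan": [[-0.2,-0.05,0,0,0,0,-1],[-0.1,0,0,0,0,0,-1],[-0.1,0,0,0,0,0,-1],[0,0,0,0,0,0,-1]]}}

```text
time_s: 9.85
tool_pos: [0.4832, 0.049, 0.1308]
ee_rot: [[0.839, 0.221, 0.498], [0.195, -0.975, 0.104], [0.508, 0.01, -0.861]]
contact_force: [-4.4, -0.9, 2.2]
width: 0.004
grip_force: 2.3
```

Run:
```python
from h import *
a=snap('scene','s5.png');s=read_state();print(s['time_s'],s['tool_pos'],s['contact_force'])
# lid corners projected for lid angles; hinge from lid front edge estimate
c,n=np.cos(np.radians(12)),np.sin(np.radians(12)); ex=np.array([c,n,0]);ey=np.array([-n,c,0]);H=np.array([.533,-.0015,.130])+.18*ex
m=a['image'].astype(int); 
for th in (0,.11,.33):
    hp=H+.115*(-np.cos(th)*ex+np.sin(th)*np.array([0,0,1]))+.06*(np.sin(th)*ex+np.cos(th)*np.array([0,0,1]))
    hp2=H+.18*(-np.cos(th)*ex+np.sin(th)*np.array([0,0,1]))+.016*(np.sin(th)*ex+np.cos(th)*np.array([0,0,1]))
    print(th,'handle',np.round(proj(a,hp)),'edge left corner',np.round(proj(a,hp2+.117*ey)))
x=np.hstack([cv2.imread('pics/'+f)[150:250,195:320] for f in('s1.png','s2.png')]+[a['image'][150:250,195:320,::-1]])
cv2.imwrite('pics/m5.png',cv2.resize(x,None,fx=2.1,fy=2.1,interpolation=2))
```

```text
9.9 [0.48315065 0.0489711  0.13073769] [-2.8321895  -0.51243318  3.26043452]
0 handle [254. 177.] edge left corner [284. 176.]
0.11 handle [254. 175.] edge left corner [284. 171.]
0.33 handle [254. 172.] edge left corner [285. 163.]
```

View pics/m5.png

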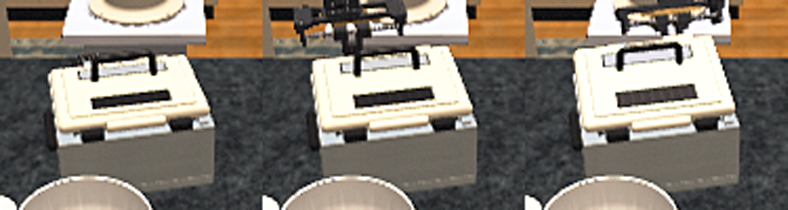

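The lid's front-left corner is at rows 176, 171 and about 166 in the three panels. It is past the vent gap and still rising while the finger drags on the tongue. I'll back off level.

{"name": "send_rows", "arguments": {"plan": [[-0.3,-0.1,0,0,0,0,-1],[-1,-0.2,0,0,0,0,-1],[-2,-0.4,0,0,0,0,-1],[-2,-0.4,0,0,0,0,-1],[0,0,0,0,0,0,-1],[0,0,0,0,0,0,-1]]}}

```text
time_s: 10.65
tool_pos: [0.4306, 0.0378, 0.1308]
ee_rot: [[0.839, 0.22, 0.498], [0.195, -0.975, 0.104], [0.509, 0.01, -0.861]]
contact_force: [-0.3, -0.1, 0.4]
width: 0.004
grip_force: 0.0
```

```bash
python3 - <<'E'
from h import *
a=snap('scene','s6.png');w=snap('wrist','w6.png');s=read_state();print(s['time_s'],s['tool_pos'],s['contact_force'])
x=cv2.resize(a['image'][150:250,195:320,::-1],None,fx=2.1,fy=2.1,interpolation=2)
y=w['image'][:,:,::-1].copy(); y[:x.shape[0],:x.shape[1]]=x
cv2.imwrite('pics/m6.png',y)
E
python3 st.py 65
```

```text
10.75 [0.43057004 0.03793783 0.13068962] [ 0.201214    0.41254804 -0.65192913]
10.75 [-0.33  0.09  2.26  0.72  0.41  0.4 ] [0.4306 0.0379 0.1307] fryer-axes R:
 [[ 0.861  0.013  0.508]
 [ 0.016 -1.    -0.002]
 [ 0.508  0.01  -0.861]]
rotvec [  7.9 -33.5  -0.6]
```

View pics/m6.png

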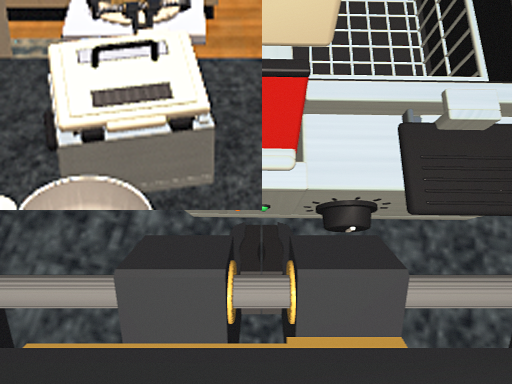

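The wrist view shows the red tongue standing tall and the basket visible under the lid; in the inset the lid is well up (about 0.33). Next I'll go in under the lid right of the middle, with the tool nearly parallel to its underside.

{"name": "send_rows", "arguments": {"plan": [[0,-1.6,1.5,1.3,-5.6,0,-1],[0,-2,1.5,1.3,-5.6,0,-1],[0,-2,1.5,1.3,-5.6,0,-1],[0,-2,1.5,1.3,-5.6,0,-1],[0,-2,0.8,1.3,-5.6,0,-1],[0,-2,0,1.3,-5.6,0,-1],[0,0,0,0,0,0,-1],[0,0,0,0,0,0,-1]]}}

```text
time_s: 11.75
tool_pos: [0.4299, -0.0746, 0.1958]
ee_rot: [[0.429, 0.22, 0.876], [0.099, -0.976, 0.196], [0.898, 0.003, -0.44]]
contact_force: [-0.1, -0.5, 0.4]
width: 0.004
grip_force: 0.0
```

```bash
python3 st.py 65
```

```text
11.75 [-0.95  0.05  2.45  1.59  0.98 -0.85] [ 0.4299 -0.0746  0.1958] fryer-axes R:
 [[ 0.44   0.012  0.898]
 [ 0.008 -1.     0.01 ]
 [ 0.898  0.003 -0.44 ]]
rotvec [ 0.4 -1.  -0.7]
```

{"name": "send_rows", "arguments": {"plan": [[0.3,-1.5,0,0,0,0,-1],[2.5,0.55,-0.2,0,0,0,-1],[2.5,0.55,-0.5,0,0,0,-1],[2.5,0.55,-0.8,0,0,0,-1],[2.5,0.55,-0.9,0,0,0,-1],[2.5,0.55,-1,0,0,0,-1],[0,0,0,0,0,0,-1],[0,0,0,0,0,0,-1]]}}

```text
time_s: 12.75
tool_pos: [0.5575, -0.0625, 0.1622]
ee_rot: [[0.427, 0.219, 0.877], [0.099, -0.976, 0.196], [0.899, 0.003, -0.438]]
contact_force: [0.2, 0.6, -0.6]
width: 0.006
grip_force: 0.0
```

```bash
cat > path.py <<'E'
import numpy as np
c,n=np.cos(np.radians(12)),np.sin(np.radians(12))
# tip-corner path: TCP for lid angle th, tool tilt T(th), contact radius r, offsets 9mm half thickness
prev=None
for th,T in zip(np.arange(.33,1.75,.1),np.radians(np.interp(np.arange(.33,1.75,.1),[.33,1.2,1.75],[65,90,90]))):
    r=.150
    P=np.array([-r*np.cos(th)-.004*np.sin(th),.13+r*np.sin(th)-.004*np.cos(th)]) # contact on underside
    a=np.array([np.sin(T),-np.cos(T)]);u=np.array([np.cos(T),np.sin(T)])
    tcp=P-.017*a-.009*u
    x,y=.709+tcp[0]*c+.065*n,.036+tcp[0]*n-.065*c
    q=np.array([x,y,tcp[1]])
    print(round(th,2),np.degrees(T).round(0),q.round(3),None if prev is None else ((q-prev)*100).round(1)); prev=q
E
python3 path.py; python3 st.py 65
```

```text
0.33 65.0 [ 0.564 -0.061  0.174] None
0.43 68.0 [ 0.569 -0.06   0.187] [0.5 0.1 1.3]
0.53 71.0 [ 0.575 -0.059  0.199] [0.7 0.1 1.3]
0.63 74.0 [ 0.583 -0.057  0.211] [0.8 0.2 1.2]
0.73 76.0 [ 0.592 -0.055  0.222] [0.9 0.2 1.1]
0.83 79.0 [ 0.603 -0.053  0.232] [1.  0.2 1. ]
0.93 82.0 [ 0.614 -0.051  0.241] [1.1 0.2 0.9]
1.03 85.0 [ 0.626 -0.048  0.249] [1.2 0.3 0.8]
1.13 88.0 [ 0.639 -0.045  0.256] [1.3 0.3 0.7]
1.23 90.0 [ 0.653 -0.042  0.261] [1.4 0.3 0.5]
1.33 90.0 [ 0.667 -0.039  0.266] [1.4 0.3 0.5]
1.43 90.0 [ 0.681 -0.036  0.269] [1.4 0.3 0.3]
1.53 90.0 [ 0.696 -0.033  0.271] [1.5 0.3 0.2]
1.63 90.0 [ 0.711 -0.03   0.271] [1.5 0.3 0. ]
1.73 90.0 [ 0.725 -0.027  0.27 ] [ 1.5  0.3 -0.1]
12.75 [-0.61  0.36  2.17  1.92  0.79 -0.93] [ 0.5575 -0.0625  0.1622] fryer-axes R:
 [[ 0.438  0.012  0.899]
 [ 0.008 -1.     0.009]
 [ 0.899  0.003 -0.438]]
rotvec [ 0.4 -0.9 -0.7]
```

{"name": "send_rows", "arguments": {"plan": [[0.6,0.1,1.2,0,0,0,-1],[0.5,0.1,1.3,0.6,-2.8,0,-1],[0.7,0.1,1.3,0.6,-2.8,0,-1],[0.8,0.2,1.2,0.6,-2.8,0,-1],[0.9,0.2,1.1,0.6,-2.8,0,-1],[0,0,0,0,0,0,-1]]}}

```text
time_s: 13.5
tool_pos: [0.5923, -0.0558, 0.223]
ee_rot: [[0.244, 0.218, 0.945], [0.06, -0.976, 0.21], [0.968, 0.005, -0.251]]
contact_force: [-1.3, 0.1, -0.9]
width: 0.003
grip_force: 0.9
```

{"name": "send_rows", "arguments": {"plan": [[1,0.2,1,0.6,-2.8,0,-1],[1.1,0.2,0.9,0.6,-2.8,0,-1],[1.2,0.3,0.8,0.6,-2.8,0,-1],[1.3,0.3,0.7,0.6,-2.8,0,-1],[1.4,0.3,0.5,0.5,-2,0,-1],[1.4,0.3,0.5,0,0,0,-1]]}}

```text
time_s: 14.25
tool_pos: [0.6666, -0.0399, 0.2664]
ee_rot: [[0.018, 0.216, 0.976], [0.009, -0.976, 0.216], [1.0, 0.005, -0.019]]
contact_force: [-1.7, -0.6, -2.5]
width: 0.005
grip_force: 1.3
```

```bash
python3 st.py 90
```

```text
14.25 [-0.46  0.47  1.94  2.3   1.01 -1.06] [ 0.6666 -0.0399  0.2664] fryer-axes R:
 [[ 0.019  0.009  1.   ]
 [ 0.005 -1.     0.008]
 [ 1.     0.005 -0.019]]
rotvec [ 0.5 -1.  -0.5]
```

Contact is steady and the lid should be at about 1.33. I'll push on to about 1.7.

{"name": "send_rows", "arguments": {"plan": [[1.4,0.3,0.3,0,0,0,-1],[1.4,0.3,0.2,0,0,0,-1],[1.4,0.3,0,0,0,0,-1],[1.2,0.3,0,0,0,0,-1],[1,0.2,0,0,0,0,-1],[0,0,0,0,0,0,-1],[0,0,0,0,0,0,-1],[0,0,0,0,0,0,-1]]}}

```text
time_s: 15.25
tool_pos: [0.7301, -0.026, 0.2719]
ee_rot: [[0.016, 0.216, 0.976], [0.009, -0.976, 0.216], [1.0, 0.005, -0.018]]
contact_force: [-20.7, -3.9, 3.4]
width: 0.005
grip_force: 10.8
```

It has reached the stop (tip geometry gives about 1.77 rad). I'll retract.

{"name": "send_rows", "arguments": {"plan": [[-0.6,-0.1,0,0,0,0,-1],[-1,-0.2,0,0,0,0,-1],[-2.5,-0.5,0,0,0,0,-1],[-3,-0.6,0.5,0,0,0,-1],[-3,-0.6,1,0,0,0,-1],[-3,-0.6,1,0,0,0,-1],[-3,-0.6,1,0,0,0,-1],[0,0,0,0,0,0,-1]]}}

```text
time_s: 16.25
tool_pos: [0.5688, -0.0581, 0.3077]
ee_rot: [[0.015, 0.215, 0.976], [0.01, -0.977, 0.215], [1.0, 0.006, -0.017]]
contact_force: [0.8, -0.1, -0.4]
width: 0.012
grip_force: 0.0
```

Run:
```python
from h import *
a=snap('scene','s7.png');b=snap('top','t7.png');s=read_state();print(s['time_s'],s['tool_pos'],s['contact_force'])
x=np.hstack([a['image'][110:250,185:325],b['image'][110:250,190:330]])[:,:,::-1]
cv2.imwrite('pics/m7.png',cv2.resize(x,None,fx=2.8,fy=2.8,interpolation=2))
```

```text
16.35 [ 0.56998322 -0.05782861  0.30720501] [-0.33774114 -0.23012662  0.74046008]
```

View pics/m7.png

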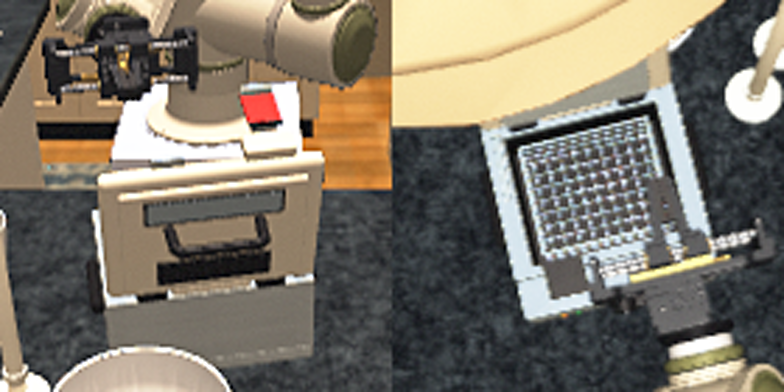

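The lid stands right back with the basket uncovered, and the gripper is clear of it. I'll let it settle for a second, then hand in.

{"name": "send_rows", "arguments": {"plan": [[-2,-0.4,1,0,0,0,-1],[-2,-0.4,1,0,0,0,-1],[0,0,0,0,0,0,-1],[0,0,0,0,0,0,-1],[0,0,0,0,0,0,-1],[0,0,0,0,0,0,-1],[0,0,0,0,0,0,-1],[0,0,0,0,0,0,-1]]}}

```text
time_s: 17.35
tool_pos: [0.5299, -0.0655, 0.3269]
ee_rot: [[0.016, 0.217, 0.976], [0.009, -0.976, 0.217], [1.0, 0.006, -0.018]]
contact_force: [0.5, 0.9, 1.0]
width: 0.008
grip_force: 0.0
```

```bash
python3 -c "
from rig import *
print(finish_job())"
```

```text
the job is handed in; nothing more can be done
None
```

I released the lid with the paddle, freed it with the red tongue and swung it back to its stop, where the last pictures show it standing open; the job was handed in at about 17 s with the arm clear, and no verdict was returned.

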